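# Take the left-hand port cap off the fogger

## Task

The fogger's port cap, the one with the engraved line on its disc, has a left-hand thread. Unscrew it by turning it clockwise until its line has passed the mark engraved on the collar, and carry on gently, without forcing the thread, until it comes free just short of a solid stop; then lift it straight out and set it gently, upright, down in the round rest cup on the table so that its disc sits on the rim, and let go. Leave the plain filler cap, the refill jar and the roll of tape as they are.

Things in the scene. Friction and masses are not known exactly. Their poses are not given: they have to be found in the camera images.
- fogger: Disinfecting fogger, fixed: white housing 280 x 200 mm on a black foot, its top 100 mm above the table. Origin: centre of its underside, z up. On top: the grey port collar, a green nozzle (60 mm wide, 47 mm high, at x +75, y +55 mm) and the plain filler cap.
- port (a point): Centre of the collar's top face, on the port axis (fogger x -40, y 0, z 128 mm). The collar is a grey ring, 92 mm outside, 50 mm bore, 28 mm high. Unseen inside: a two-start left-hand thread and a spring plunger pushing the cap up with 6 N when screwed down, 4 N near the thread's end, nothing once out. All forces on the cap from thread, collar and plunger together must stay under 30 N.
- collar_mark (a point): Middle of the engraved mark, a dark radial groove 10 mm long on the collar's top face, 40 mm from the port axis towards the fogger's +x. The thread's true end varies unseen: the lugs come clear 0.05 to 0.85 rad clockwise past this mark and 0.2 rad later meet a solid stop. Between the two the cap lifts straight out; before, pulling up is blocked.
- cap: Grey port cap, about 120 g. Stem 20 mm thick, z 0 to 22.5 mm, with two lugs 44 mm across their ends (along the cap's y; 7 mm wide, z 2 to 8 mm); disc 66 mm wide, z 22.5 to 28.5 mm; on top a bar grip 46 mm long (x), 14 mm thick (y), to z 62 mm. Origin: centre of the stem's underside, z up the axis; 20 mm below port when screwed down.
- cap_grip (a point): Where to pinch the bar grip across its 14 mm (the cap's y): on the cap's axis, 50 mm above its origin, 12 mm below the bar's top, 21.5 mm above the disc. Turning against the stop with 0.2 N m is safe (plain turning takes up to 0.1), 0.5 N m is too much.
- cap_line (a point): Outer end of the cap's engraved line, on the disc's top, 31 mm from the axis in the cap's +x. At the start 0.52 to 0.68 rad anticlockwise of the collar mark, seen from above. Turned clockwise the cap stays level for 0.1 to 1 rad, then climbs 5.3 mm per rad, about 3 mm in all, and springs up 3.5 mm when clear; it has about 2.5 mm of up and down play. Anticlockwise there is a solid stop.
- rest: Round black rest cup standing on the table, does not move: 68 mm outside diameter, bore 54 mm and 26 mm deep, height 32 mm, on a base flange of 90 mm diameter and 4 mm thick. Origin: centre of its underside. Set the cap down with less than 40 N.
- rest_rim (a point): Centre of the rest cup's rim, 32 mm above the table. Seated, the cap's disc lies on the rim, its origin 22.5 mm below this point.
- filler (a joint): The plain filler cap on the fogger's top (40 mm in diameter, 28 mm high, no engraved line, at x +75 mm, y -50 mm of the fogger): its turn in rad. Not to be turned.
- refill: Loose white-capped refill jar, 60 mm in diameter, 130 mm high; origin at the centre of its underside. Bystander.
- tape: Loose roll of tape lying flat, 70 mm in diameter, 20 mm high; origin at the centre of its underside. Bystander.
Things that resemble listed ones, but are neither listed nor needed, are in the scene too. There is more than one size of the cap; the job needs the largest.

How it is judged:
By the outcome, as a careful person would: the job done as asked, in the order asked, and still so for the second after the job is handed in, with the robot touching nothing.
It also fails if it takes over 64 s, if anything falls off the work surface, if the arm or the gripper's body presses on something with over 40 N, if the wrist force passes 120 N, or if a joint passes its speed limit or range.

## Robot

A 6-joint arm with a two-finger parallel gripper is mounted at the origin on the work surface. World frame = base frame: x ahead of the robot, y to its left, z up, the work surface at z = 0. Lengths are in m, angles in rad, forces in N, time in s.
With the tool pointing down it reaches from about 0.3 to 0.775 m from the base axis. Payload 14.6 kg.
Tool frame: the origin (TCP) lies at the very end of the fingers, on their centre line; the grasp point (between the pads) lies 19 mm behind it; z points along the fingers, y is the line along which they close (so a half turn about z gives the same grasp; the last joint's range is limited). The gripper opens to 94 mm and grips with 3 to 60 N. Pads are 16 mm wide; open, the fingers measure 119 mm over their backs; the gripper's body (75 mm by 177 mm) begins 78 mm behind the grasp point.
Start: joints at [-1.171, 0.3, 1.521, -0, 1.321, -0.067], TCP at [0.248, -0.491, 0.205] pointing down, gripper open.
Joint ranges: [-3.03, 3.03], [-0.79, 2.21], [0.23, 2.52], [-1.04, 4.18], [0, 3.07], [-2.55, 2.55]. Speed limits (rad/s): [2.22, 2.22, 2.57, 3.14, 3.14, 3.14].

## Interface

Orientations are given as [roll, pitch, yaw] about the fixed x, y, z axes, in that order (R = Rz(yaw) Ry(pitch) Rx(roll)).
In Python, from station import ctrl gives the robot as it stands.
- The arm moves only by the tool move_arm, never from a script. Its argument "increments" is a list of rows, each a list of 7 numbers: the opening, from 0 (shut) to 1 (fully open), then the shift along the tool's x, y, z in units of 50 mm (1.0 is 50 mm), then the turn, a rotation vector about the tool's x, y, z in rad. In form: [[claw, tx, ty, tz, rx, ry, rz], ...]. A call has 1 to 20 rows; each row shifts and turns the commanded pose from where the row before left it, along the tool's axes as they then stand; what a row does not reach is not made up. A row lasts 1/10 s, in which the tool goes at most 50 mm and 8.59 degrees, less where a joint would pass 70% of its speed; a pose out of reach is approached as far as the arm can. A call is refused whole if a number of a shift passes 1 or a number of a turn 0.15, either way. A call with a gripper value outside its range is refused whole. The fingers move at their own pace and stop on an object; "force" is the grip in N (left out, the last holds). Time passes only in rows, so rows that do not move let the fingers close. It gives the time, the measured TCP pose, the force, the opening and the grip force at its end, in the units of the state.
- ctrl.get_obs(): the state, without advancing time (a new reading comes with each control period).
- ctrl.camera(name): name is "side" or "top" or "wrist"; returns a dict with "color" (384x512x3 uint8, blue, green, red), "K" (3x3 intrinsics, pixels), "distortion" ([k1, k2, p1, p2, k3] as OpenCV has them; the pictures are not rectified), "pose" (4x4, takes a point from camera to world coordinates); the wrist camera has in their place "tool_from_camera" (4x4, takes a point from camera to tool coordinates, whose origin is the TCP and whose axes are the flange's). Camera axes: x right, y down, z forward; pixel columns grow to the right and rows downward; lengths in m; the calibration is good to about 2 mm. A picture is of the moment at which its call begins: read the wrist's pose just before it. There is no depth.
- ctrl.hand_in(): hands the job in; it is judged then, once.
Trained networks look in a picture, given as the dict that the camera call returned (one of the last four; its "shot" number tells which), for a name from the list of things; names that differ only in an ending like _2 or _b are one class to them, and where a whole thing is asked for, a point or a joint stands for the part that bears it (a point fixed in the world has none). Each returns a list of dicts, best first, with "conf" (0 to 1); they miss things now and then, are a little off and sometimes report something else, mostly with a low value. They report only what shows in the picture. A call takes as long as a camera call. They do not tell look-alikes from the thing itself.
- ctrl.cut_out(name, picture): "mask" (384x512 bool, what is visible of it) and "centre" ([row, column] in pixels, amid what is visible of it).
The state is a dict: "time_s": time; "qpos": joint angles; "joint_vel": joint speeds; "tau": joint torques, N m; "ee_pos": TCP position; "eef_rot": TCP orientation; "force": force on the tool from outside, world axes, zero at the start; "moment": the same for the moment, N m; "grip_width": finger opening in m; "grip_force": force on a finger pad.
Only numpy, scipy, OpenCV 4.12 (cv2) and the standard library are available. Lean on these libraries where they do the work, as an engineer would, in place of code of your own. Each camera call takes 0.05 s, during which the arm holds its last target. There are 200 camera calls.

## Working session

There is one attempt and no reset: what is moved stays moved. The work goes in short steps, Python scripts to look and compute and a tool call to move; the robot and the scene stay as the last step left them, time stands still between calls to the robot, and variables do not carry over. Pictures are saved under pics/ and viewed, at most 10 in all, crops included, and the job is handed in when it is done.

Besides the shell and the picture viewer there is one more tool, called after "Request:" as name([rows], argument=value, ...), one row to a line, values as JSON. move_arm: Moves the arm, as the interface text tells. Its arguments: {"type":"object","properties":{"increments":{"type":"array","items":{"type":"array","items":{"type":"number"}}},"force":{"type":"number"}},"required":["increments"]}

```bash
mkdir -p pics; ls; cat > h.py <<'E'
import numpy as np, cv2
from station import ctrl
from scipy.spatial.transform import Rotation as R
def tool():
    o=ctrl.get_obs(); T=np.eye(4); T[:3,:3]=R.from_euler('xyz',o['eef_rot']).as_matrix(); T[:3,3]=o['ee_pos']; return T,o
def shot(n):
    T,o=tool(); p=ctrl.camera(n)
    p['W']=np.array(p['pose']) if n!='wrist' else T@np.array(p['tool_from_camera'])
    return p
def ray(p,rc,z):
    # pixel (row,col) -> world point on plane z
    u=cv2.undistortPoints(np.array([[[rc[1],rc[0]]]],float),np.array(p['K']),np.array(p['distortion']))[0,0]
    d=p['W'][:3,:3]@np.array([u[0],u[1],1]); c=p['W'][:3,3]
    return c+d*(z-c[2])/d[2]
def proj(p,X):
    W=np.linalg.inv(p['W']); q=cv2.projectPoints(np.array(X,float).reshape(-1,3),cv2.Rodrigues(W[:3,:3])[0],W[:3,3],np.array(p['K']),np.array(p['distortion']))[0].reshape(-1,2)
    return q[:,::-1]
E
python3 - <<'E'
from h import *
ims=[]
for n in ['top','side']:
    p=shot(n); ims.append(p['color'])
    print(n,p['W'].round(3).tolist())
    for k,z in [('fogger',.1),('cap',.15),('rest',.032),('rest_rim',.032),('collar_mark',.128),('cap_line',.137),('cap_grip',.158),('port',.128)]:
        try:
            for d in ctrl.cut_out(k,p)[:4]: print(k,round(d['conf'],2),np.round(d['centre'],1),ray(p,d['centre'],z).round(3),d['mask'].sum())
        except Exception as e: print(k,e)
cv2.imwrite('pics/a.png',np.vstack(ims)[:, :]) 
cv2.imwrite('pics/top.png',cv2.resize(ims[0],(800,600)));cv2.imwrite('pics/side.png',cv2.resize(ims[1],(800,600)))
E
```

```text
pics
top [[-0.047, -0.975, 0.215, 0.331], [-0.999, 0.046, -0.009, -0.008], [-0.001, -0.216, -0.977, 0.966], [0.0, 0.0, 0.0, 1.0]]
cap 0.84 [180.8 316.3] [ 0.536 -0.164  0.15 ] 636
cap 0.81 [281.1 314.4] [ 0.323 -0.142  0.15 ] 348
cap 0.52 [200.8 226.2] [0.5   0.034 0.15 ] 288
rest 0.71 [195.5 163.4] [0.546 0.195 0.032] 968
rest_rim 0.94 [197.6 162.2] [0.54  0.198 0.032] 950
collar_mark 0.84 [171.1 313.3] [ 0.564 -0.164  0.128] 9637
cap_line 0.79 [184.2 315.7] [ 0.531 -0.165  0.137] 702
cap_line 0.64 [277.7 315. ] [ 0.33  -0.146  0.137] 356
cap_line 0.64 [198.  225.8] [0.51  0.035 0.137] 308
cap_line 0.31 [171.5 311.5] [ 0.561 -0.158  0.137] 9562
cap_grip 0.86 [198.1 223.6] [0.505 0.039 0.158] 310
cap_grip 0.82 [183.6 319.2] [ 0.527 -0.168  0.158] 685
cap_grip 0.56 [278.2 315.5] [ 0.329 -0.144  0.158] 361
port 0.75 [168.2 316.8] [ 0.571 -0.172  0.128] 9623
side [[-0.97, -0.17, 0.175, 0.346], [-0.244, 0.651, -0.718, 0.717], [0.008, -0.739, -0.673, 0.794], [0.0, 0.0, 0.0, 1.0]]
fogger 0.86 [177.4 260.6] [ 0.547 -0.09   0.1  ] 7021
fogger 0.51 [148.5 270.3] [ 0.552 -0.218  0.1  ] 416
cap 0.71 [147.3 271.7] [ 0.535 -0.157  0.15 ] 440
cap 0.57 [236.3 255.4] [0.497 0.152 0.15 ] 270
cap 0.54 [197.4 348.6] [ 0.324 -0.014  0.15 ] 192
rest 0.72 [294.7 224.7] [0.545 0.226 0.032] 1252
rest_rim 0.6 [294.1 228.8] [0.537 0.222 0.032] 1336
collar_mark 0.58 [172.4 255.8] [ 0.555 -0.073  0.128] 7325
cap_line 0.81 [148.3 271.9] [ 0.537 -0.17   0.137] 403
cap_line 0.72 [197.9 348.2] [ 0.324 -0.027  0.137] 242
cap_line 0.64 [235.2 253.7] [0.504 0.139 0.137] 261
cap_grip 0.95 [147.7 276.3] [ 0.521 -0.147  0.158] 418
cap_grip 0.65 [240.7 255.2] [0.492 0.171 0.158] 281
cap_grip 0.46 [195.4 346.8] [ 0.329 -0.011  0.158] 232
port 0.75 [174.9 255.5] [ 0.553 -0.064  0.128] 7137
```

View pics/top.png

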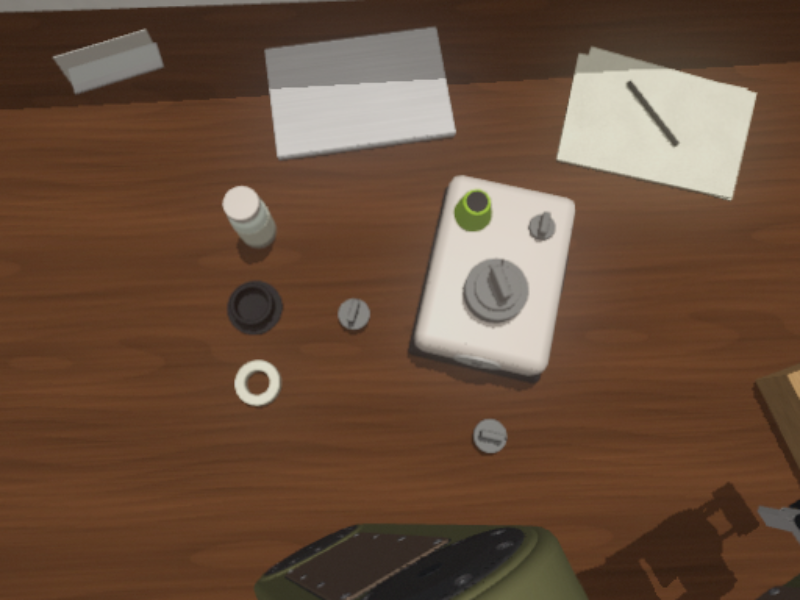

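View pics/side.png

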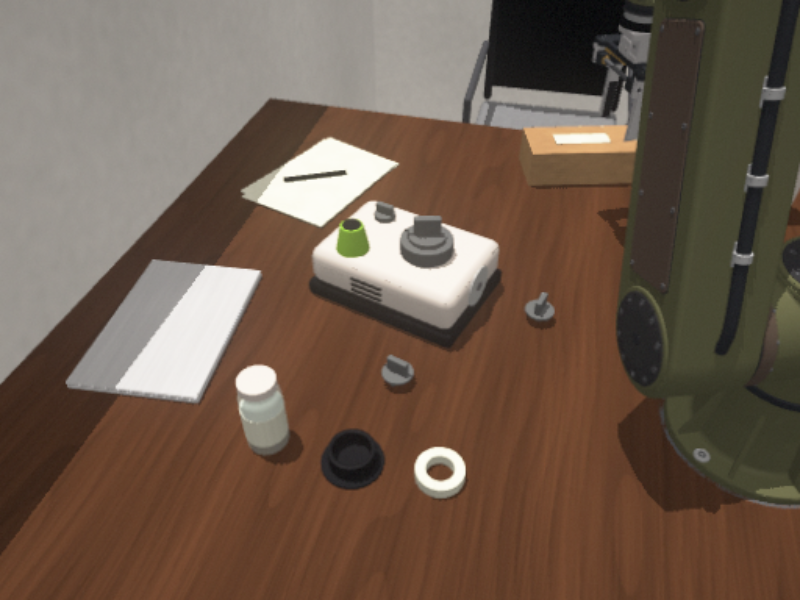

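```bash
python3 - <<'E'
from h import *
T,o=tool(); print(T.round(3).tolist(),o['eef_rot'])
p=shot('wrist'); print(np.round(p['tool_from_camera'],3).tolist(),np.round(p['K'],0).tolist())
d=T[:3,:3].T@(np.array([.50,-.165,.30])-T[:3,3]); print(d/.05)
E
```

```text
[[0.893, 0.45, 0.0, 0.248], [0.45, -0.893, 0.0, -0.491], [0.0, -0.0, -1.0, 0.205], [0.0, 0.0, 0.0, 1.0]] [-3.14158836e+00 -5.85943535e-06  4.66789798e-01]
[[-0.001, -0.968, -0.252, 0.073], [1.0, -0.001, 0.0, 0.0], [-0.0, -0.252, 0.968, -0.178], [0.0, 0.0, 0.0, 1.0]] [[323.0, 0.0, 256.0], [0.0, 323.0, 192.0], [0.0, 0.0, 1.0]]
[ 7.44516486 -3.55259132 -1.89115665]
```

Request:
move_arm([
  [1, 0.1, 0, -0.55, 0, 0, 0],
  [1, 0.3, -0.1, -0.55, 0, 0, 0],
  [1, 0.47, -0.22, 0, 0, 0, 0],
  [1, 0.47, -0.22, 0, 0, 0, 0],
  [1, 0.47, -0.22, 0, 0, 0, 0],
  [1, 0.47, -0.22, 0, 0, 0, 0],
  [1, 0.47, -0.22, 0, 0, 0, 0],
  [1, 0.47, -0.22, 0, 0, 0, 0],
  [1, 0.47, -0.22, 0, 0, 0, 0],
  [1, 0.47, -0.22, 0, 0, 0, 0],
  [1, 0.47, -0.22, 0, 0, 0, 0],
  [1, 0.47, -0.22, 0, 0, 0, 0],
  [1, 0.47, -0.22, 0, 0, 0, 0],
  [1, 0.47, -0.22, 0, 0, 0, 0],
  [1, 0.47, -0.22, 0, 0, 0, 0],
  [1, 0.47, -0.22, 0, 0, 0, 0],
  [1, 0.3, -0.15, 0, 0, 0, 0],
  [1, 0.15, -0.1, 0, 0, 0, 0],
  [1, 0, 0, 0, 0, 0, 0],
  [1, 0, 0, 0, 0, 0, 0],
])

```text
time_s: 2.95
ee_pos: [0.5018, -0.1712, 0.2604]
eef_rot: [3.142, 0.0, 0.467]
force: [0.3, -0.3, 0.2]
grip_width: 0.0942
grip_force: 0.0
```

```bash
python3 - <<'E'
from h import *
T,o=tool(); print(T[:3,3].round(4),o['eef_rot'].round(3) if hasattr(o['eef_rot'],'round') else o['eef_rot'],np.round(o['qpos'],3),o['force'],o['time_s'])
p=shot('wrist')
for k,z in [('cap',.145),('cap_line',.145),('cap_grip',.17),('collar_mark',.128),('filler',.12)]:
    for d in ctrl.cut_out(k,p)[:3]: print(k,round(d['conf'],2),np.round(d['centre'],1),ray(p,d['centre'],z).round(4),d['mask'].sum())
cv2.imwrite('pics/w1.png',cv2.resize(p['color'],(800,600),interpolation=cv2.INTER_CUBIC))
np.savez('w1.npz',color=p['color'],K=p['K'],distortion=p['distortion'],W=p['W'])
E
```

```text
[ 0.5018 -0.1712  0.2604] [3.142 0.    0.467] [-0.398  0.218  1.496 -0.     1.428  0.706] [ 0.29615116 -0.26832294  0.16067059] 2.95
cap 0.95 [152.4 267.9] [ 0.5369 -0.166   0.145 ] 3822
cap 0.76 [267.7 194.9] [ 0.4014 -0.1536  0.145 ] 952
cap 0.56 [ 68.7 107. ] [ 0.5387 -0.011   0.145 ] 1423
cap_line 0.81 [271.5 195. ] [ 0.3976 -0.1554  0.145 ] 970
cap_line 0.75 [ 67.1 110. ] [ 0.541  -0.0128  0.145 ] 1483
cap_line 0.57 [156.2 269.2] [ 0.5344 -0.1686  0.145 ] 3788
cap_grip 0.78 [ 66.  107.6] [ 0.5431 -0.0216  0.17  ] 1550
cap_grip 0.71 [154.9 269.8] [ 0.5383 -0.166   0.17  ] 3679
cap_grip 0.57 [267.7 192.3] [ 0.4144 -0.1502  0.17  ] 922
collar_mark 0.78 [108.3 300.4] [ 0.5853 -0.1758  0.128 ] 42910
filler 0.97 [ 94.7 386.5] [ 0.633  -0.2433  0.12  ] 1438
```

View pics/w1.png

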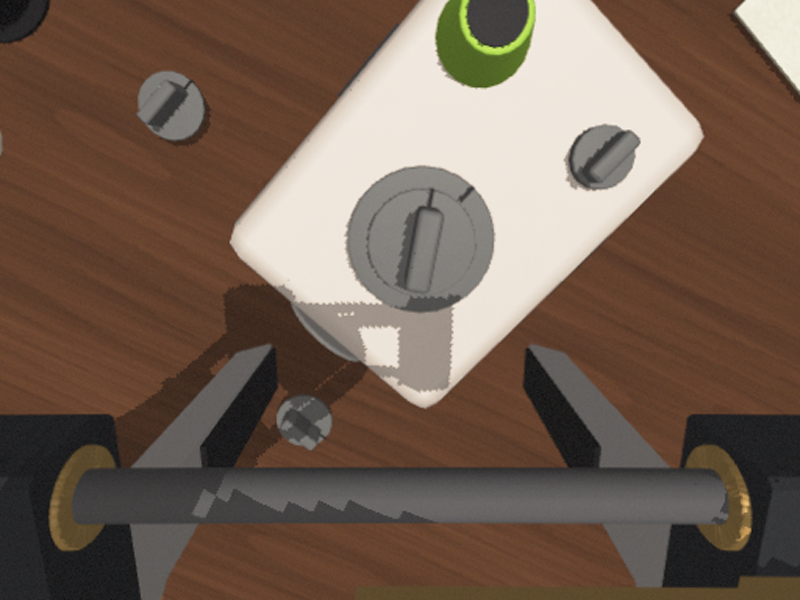

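```bash
python3 - <<'E'
import cv2
im=cv2.imread('pics/w1.png'); import numpy as np
c=np.load('w1.npz')['color'][100:205,215:325]
cv2.imwrite('pics/w1c.png',cv2.resize(c,None,fx=5.5,fy=5.5,interpolation=cv2.INTER_CUBIC))
E
```

```text
(no output)
```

View pics/w1c.png

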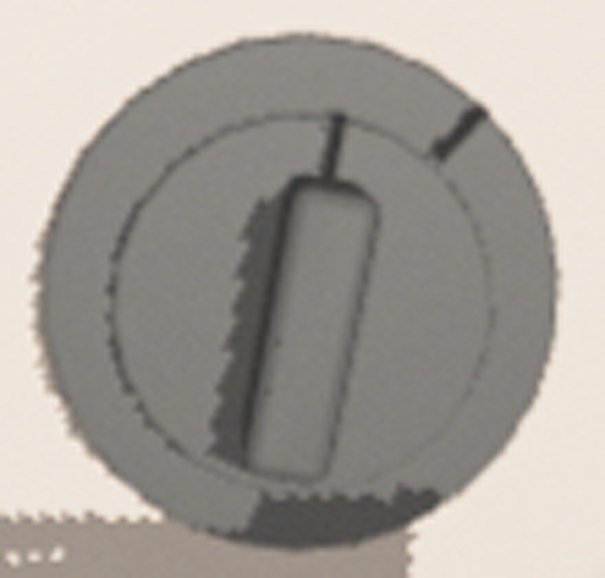

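```bash
python3 - <<'E'
from h import *
p=dict(np.load('w1.npz'))
g=lambda x,y,z: ray(p,(100+y/5.5-.4,215+x/5.5-.4),z)
def circ(pts,z):
    P=np.array([g(x,y,z)[:2] for x,y in pts]); A=np.c_[2*P,np.ones(len(P))]; s=np.linalg.lstsq(A,(P**2).sum(1),rcond=None)[0]
    return s[:2],np.sqrt(s[2]+s[:2]@s[:2])
col=circ([(300,35),(42,285),(556,285),(300,548),(120,110)],.128)
disc=circ([(110,300),(492,300),(300,115),(185,452)],.1365)
print(col,disc)
c=col[0]
a=lambda v:np.arctan2(v[1],v[0])
mo,mi=g(482,108,.128)[:2],g(438,156,.128)[:2]; lo,li=g(339,118,.1365)[:2],g(328,178,.1365)[:2]
print('mark',np.linalg.norm(mo-c),np.linalg.norm(mi-c),a((mo+mi)/2-c),a(mo-mi)); print('line',np.linalg.norm(lo-disc[0]),a(lo-disc[0]),a(lo-li))
top=np.array([g(*q,.17)[:2] for q in [(300,180),(378,200),(325,478),(248,465)]]); print('bar',top.mean(0), a(top[0]+top[1]-top[2]-top[3]))
T,o=tool(); print(o['ee_pos'],o['time_s'])
for yaw in [.47]:
  for ctr in (c,disc[0],top.mean(0)):
    print(T[:3,:3].T@(np.r_[ctr,.1395]-T[:3,3])/.05)
E
```

```text
(array([ 0.53396849, -0.16932895]), np.float64(0.045056366606879825)) (array([ 0.53399621, -0.1693993 ]), np.float64(0.03241440947401663))
mark 0.04524285613879827 0.034415371046398864 -0.28841800901285874 -0.26875196150015757
line 0.032271179419300786 0.281360810637948 0.29621870958699786
bar [ 0.5349312  -0.16925036] 0.29481774580219117
[ 0.50188149 -0.17121684  0.26050433] 3.25
[0.59016833 0.2544787  2.42012757]
[0.5900311  0.25598456 2.42012771]
[0.6080744  0.26172865 2.42012876]
```

Request:
move_arm([
  [1, 0.149, 0.064, 0.2, 0, 0, 0],
  [1, 0.149, 0.064, 0.3, 0, 0, 0],
  [1, 0.149, 0.064, 0.3, 0, 0, 0],
  [1, 0.148, 0.064, 0.3, 0, 0, 0],
  [1, 0, 0, 0.3, 0, 0, 0.09],
  [1, 0, 0, 0.3, 0, 0, 0.087],
  [1, 0, 0, 0.3, 0, 0, 0],
  [1, 0, 0, 0.2, 0, 0, 0],
  [1, 0, 0, 0.12, 0, 0, 0],
  [1, 0, 0, 0.05, 0, 0, 0],
  [0.3, 0, 0, 0, 0, 0, 0],
  [0.3, 0, 0, 0, 0, 0, 0],
  [0.3, 0, 0, 0, 0, 0, 0],
], force=15)

```text
time_s: 4.55
ee_pos: [0.5346, -0.169, 0.1425]
eef_rot: [3.141, -0.001, 0.29]
force: [-0.2, -0.2, 1.3]
grip_width: 0.0733
grip_force: 0.0
```

```bash
python3 - <<'E'
from h import *
T,o=tool(); print(T[:3,3].round(4),np.round(o['eef_rot'],3),np.round(o['qpos'],3),np.round(o['force'],2),np.round(o['moment'],3),o['grip_width'],o['time_s'])
p=shot('wrist')
cv2.imwrite('pics/w2.png',cv2.resize(p['color'][:, 100:420],(640,768))[:600])
E
```

```text
[ 0.5346 -0.169   0.1425] [ 3.141e+00 -1.000e-03  2.900e-01] [-0.371  0.381  1.564 -0.     1.195  0.91 ] [-0.2  -0.23  1.29] [ 0.051 -0.043 -0.01 ] 0.07334722245853187 4.55
```

View pics/w2.png

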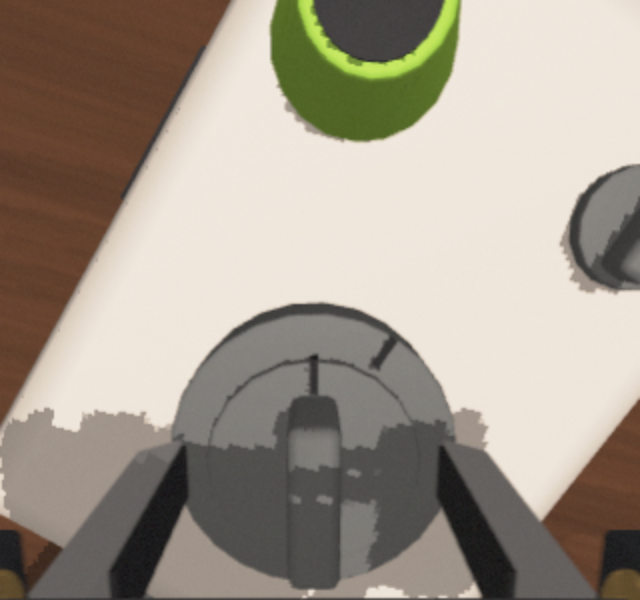

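The bar (column 314) sits midway between the fingers (188, 438), and the line and mark are both visible. I'll close the gripper.

Request:
move_arm([
  [0, 0, 0, 0, 0, 0, 0],
  [0, 0, 0, 0, 0, 0, 0],
  [0, 0, 0, 0, 0, 0, 0],
  [0, 0, 0, 0, 0, 0, 0],
  [0, 0, 0, 0, 0, 0, 0],
  [0, 0, 0, 0, 0, 0, 0],
  [0, 0, 0, 0, 0, 0, 0],
  [0, 0, 0, 0, 0, 0, 0],
], force=15)

```text
time_s: 5.4
ee_pos: [0.5344, -0.169, 0.142]
eef_rot: [3.141, -0.0, 0.29]
force: [0.4, -0.7, 0.0]
grip_width: 0.0139
grip_force: 15.0
```

Request:
move_arm([
  [0, 0, 0, 0, 0, 0, 0.04],
  [0, 0, 0, 0, 0, 0, 0.05],
  [0, 0, 0, 0, 0, 0, 0.05],
  [0, 0, 0, 0, 0, 0, 0.04],
  [0, 0, 0, 0, 0, 0, 0],
])

```text
time_s: 5.9
ee_pos: [0.5344, -0.1689, 0.142]
eef_rot: [-3.142, -0.0, 0.109]
force: [-1.0, -0.5, 0.4]
grip_width: 0.014
grip_force: 15.0
```

```bash
cat > s.py <<'E'
from h import *
T,o=tool(); print(T[:3,3].round(4),np.round(o['eef_rot'],3),'q6',np.round(o['qpos'][5],3),'F',np.round(o['force'],2),'M',np.round(o['moment'],3),o['grip_width'],o['grip_force'],o['time_s'])
E
python3 s.py
```

```text
[ 0.5344 -0.1689  0.142 ] [-3.142 -0.     0.109] q6 1.09 F [-1.01 -0.45  0.43] M [ 0.003  0.01  -0.012] 0.01399448101660558 14.993522018194199 5.9
```

Request:
move_arm([
  [0, 0, 0, 0, 0, 0, 0.04],
  [0, 0, 0, 0, 0, 0, 0.05],
  [0, 0, 0, 0, 0, 0, 0.05],
  [0, 0, 0, 0, 0, 0, 0.04],
  [0, 0, 0, 0, 0, 0, 0],
])

```text
time_s: 6.4
ee_pos: [0.5344, -0.1688, 0.142]
eef_rot: [-3.142, -0.0, -0.07]
force: [-0.0, -1.3, 0.3]
grip_width: 0.0135
grip_force: 15.0
```

```bash
python3 s.py
```

```text
[ 0.5344 -0.1688  0.142 ] [-3.142 -0.    -0.07 ] q6 1.269 F [-0.   -1.27  0.35] M [ 0.063  0.005 -0.023] 0.013548873097064597 14.993660598993301 6.4
```

Request:
move_arm([
  [0, 0, 0, 0, 0, 0, 0.04],
  [0, 0, 0, 0, 0, 0, 0.05],
  [0, 0, 0, 0, 0, 0, 0.04],
  [0, 0, 0, 0, 0, 0, 0],
])

```text
time_s: 6.8
ee_pos: [0.5344, -0.1688, 0.142]
eef_rot: [-3.142, -0.0, -0.199]
force: [0.5, -0.4, 1.2]
grip_width: 0.0137
grip_force: 15.0
```

```bash
python3 s.py
```

```text
[ 0.5344 -0.1688  0.142 ] [-3.142 -0.    -0.199] q6 1.398 F [ 0.48 -0.37  1.24] M [ 0.073  0.01  -0.046] 0.01374232421605046 14.993562698364258 6.8
```

Request:
move_arm([
  [0, 0, 0, 0, 0, 0, 0.04],
  [0, 0, 0, 0, 0, 0, 0.04],
  [0, 0, 0, 0, 0, 0, 0.03],
  [0, 0, 0, 0, 0, 0, 0],
])

```text
time_s: 7.2
ee_pos: [0.5344, -0.1688, 0.142]
eef_rot: [-3.142, -0.0, -0.308]
force: [-0.0, 0.0, 0.7]
grip_width: 0.0139
grip_force: 15.0
```

```bash
python3 s.py
```

```text
[ 0.5344 -0.1688  0.142 ] [-3.142 -0.    -0.308] q6 1.508 F [-0.05  0.    0.74] M [ 0.012 -0.026 -0.002] 0.013851381959824025 14.992849230766296 7.2
```

Request:
move_arm([
  [0, 0, 0, 0, 0, 0, 0.04],
  [0, 0, 0, 0, 0, 0, 0.04],
  [0, 0, 0, 0, 0, 0, 0.04],
  [0, 0, 0, 0, 0, 0, 0],
  [0, 0, 0, 0, 0, 0, 0],
])

```text
time_s: 7.7
ee_pos: [0.5344, -0.1689, 0.142]
eef_rot: [-3.142, -0.0, -0.428]
force: [0.4, -0.2, 1.2]
grip_width: 0.014
grip_force: 15.0
```

```bash
python3 s.py; python3 - <<'E'
from h import *
p=shot('wrist')
cv2.imwrite('pics/w3.png',cv2.resize(p['color'][130:310, 150:360],None,fx=3,fy=3,interpolation=cv2.INTER_CUBIC))
E
```

```text
[ 0.5344 -0.1689  0.142 ] [-3.142 -0.    -0.428] q6 1.627 F [ 0.43 -0.16  1.18] M [ 0.035  0.078 -0.046] 0.01397657873642034 14.992620795965195 7.7
```

View pics/w3.png

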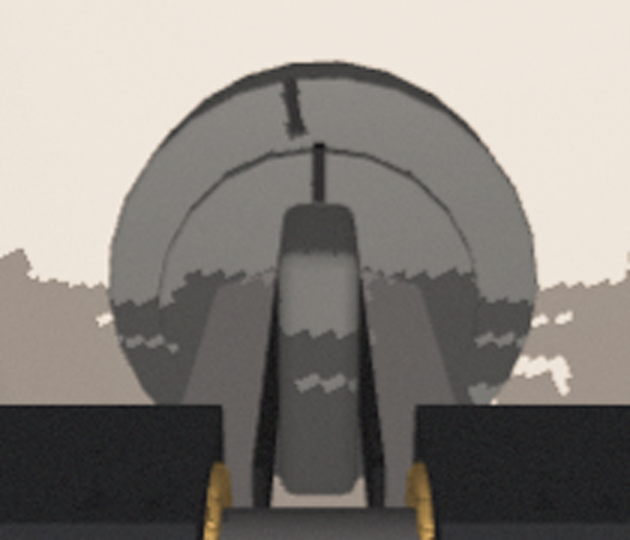

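The cap turns with the gripper: its line (320,170) is now clockwise past the mark (292,108). I'll continue gently.

Request:
move_arm([
  [0, 0, 0, 0, 0, 0, 0.04],
  [0, 0, 0, 0, 0, 0, 0.04],
  [0, 0, 0, 0, 0, 0, 0.03],
  [0, 0, 0, 0, 0, 0, 0],
  [0, 0, 0, 0, 0, 0, 0],
])

```text
time_s: 8.25
ee_pos: [0.5345, -0.1689, 0.1421]
eef_rot: [-3.142, -0.0, -0.538]
force: [-0.7, 0.0, 4.2]
grip_width: 0.0139
grip_force: 15.0
```

```bash
python3 s.py
```

```text
[ 0.5345 -0.1689  0.1421] [-3.142 -0.    -0.538] q6 1.738 F [-0.72  0.04  4.25] M [0.058 0.084 0.008] 0.013945523829432658 14.993383884429932 8.25
```

Request:
move_arm([
  [0, 0, 0, -0.004, 0, 0, 0],
  [0, 0, 0, -0.004, 0, 0, 0.04],
  [0, 0, 0, -0.004, 0, 0, 0.04],
  [0, 0, 0, -0.004, 0, 0, 0.04],
  [0, 0, 0, 0, 0, 0, 0],
  [0, 0, 0, 0, 0, 0, 0],
])

```text
time_s: 8.85
ee_pos: [0.5345, -0.1689, 0.1428]
eef_rot: [-3.141, -0.0, -0.659]
force: [-0.5, -0.2, 4.1]
grip_width: 0.0142
grip_force: 15.0
```

```bash
python3 s.py
```

```text
[ 0.5345 -0.1689  0.1428] [-3.141 -0.    -0.659] q6 1.858 F [-0.5  -0.23  4.11] M [ 0.065 -0.023  0.051] 0.014230112440884471 14.993691891431808 8.85
```

Request:
move_arm([
  [0, 0, 0, -0.004, 0, 0, 0.04],
  [0, 0, 0, -0.004, 0, 0, 0.04],
  [0, 0, 0, -0.004, 0, 0, 0.04],
  [0, 0, 0, 0, 0, 0, 0],
  [0, 0, 0, 0, 0, 0, 0],
])

```text
time_s: 9.35
ee_pos: [0.5345, -0.1689, 0.1434]
eef_rot: [-3.141, -0.0, -0.778]
force: [0.5, 0.3, 3.7]
grip_width: 0.0141
grip_force: 15.0
```

```bash
python3 s.py
```

```text
[ 0.5345 -0.1689  0.1434] [-3.141 -0.    -0.778] q6 1.978 F [0.52 0.26 3.71] M [ 0.04  -0.107 -0.036] 0.01408753312090329 14.993729889392853 9.35
```

Request:
move_arm([
  [0, 0, 0, -0.006, 0, 0, 0.04],
  [0, 0, 0, -0.006, 0, 0, 0.04],
  [0, 0, 0, -0.006, 0, 0, 0.04],
  [0, 0, 0, -0.01, 0, 0, 0],
  [0, 0, 0, 0, 0, 0, 0],
])

```text
time_s: 9.85
ee_pos: [0.5344, -0.1688, 0.1445]
eef_rot: [3.141, 0.0, -0.898]
force: [2.0, 0.2, -0.4]
grip_width: 0.0134
grip_force: 15.0
```

```bash
python3 s.py
```

```text
[ 0.5344 -0.1688  0.1445] [ 3.141  0.    -0.898] q6 2.098 F [ 1.96  0.19 -0.38] M [ 0.063 -0.306  0.   ] 0.013372203979787087 14.991878271102905 9.85
```

Request:
move_arm([
  [0, 0, 0, -0.003, 0, 0, 0.03],
  [0, 0, 0, -0.003, 0, 0, 0.03],
  [0, 0, 0, 0, 0, 0, 0],
  [0, 0, 0, 0, 0, 0, 0],
])

```text
time_s: 10.25
ee_pos: [0.5342, -0.1687, 0.1447]
eef_rot: [3.141, 0.001, -0.958]
force: [-0.3, 0.7, -0.7]
grip_width: 0.0139
grip_force: 15.0
```

```bash
python3 s.py
```

```text
[ 0.5342 -0.1687  0.1447] [ 3.141e+00  1.000e-03 -9.580e-01] q6 2.158 F [-0.26  0.66 -0.69] M [0.101 0.083 0.008] 0.013917201195754887 14.990947991609573 10.25
```

Request:
move_arm([
  [0, 0, 0, -0.008, 0, 0, 0],
  [0, 0, 0, 0, 0, 0, 0],
  [0, 0, 0, 0, 0, 0, 0],
])

```text
time_s: 10.55
ee_pos: [0.5342, -0.1687, 0.1451]
eef_rot: [3.141, 0.001, -0.96]
force: [0.8, 0.5, -5.6]
grip_width: 0.0139
grip_force: 15.0
```

```bash
python3 s.py
```

```text
[ 0.5342 -0.1687  0.1451] [ 3.141e+00  1.000e-03 -9.600e-01] q6 2.159 F [ 0.81  0.55 -5.56] M [ 0.144 -0.028 -0.007] 0.013860418634092668 14.98774453997612 10.55
```

Request:
move_arm([
  [0, 0, 0, 0.003, 0, 0, 0.02],
  [0, 0, 0, 0, 0, 0, 0.03],
  [0, 0, 0, 0, 0, 0, 0],
  [0, 0, 0, 0, 0, 0, 0],
])

```text
time_s: 10.95
ee_pos: [0.5343, -0.1688, 0.1453]
eef_rot: [3.141, 0.0, -1.01]
force: [-1.5, 1.0, -2.0]
grip_width: 0.0139
grip_force: 15.0
```

```bash
python3 s.py
```

```text
[ 0.5343 -0.1688  0.1453] [ 3.141  0.    -1.01 ] q6 2.209 F [-1.54  1.01 -1.98] M [ 0.189  0.431 -0.031] 0.01393293679811027 14.989645332098007 10.95
```

Request:
move_arm([
  [0, 0, 0, 0, 0, 0, 0.02],
  [0, 0, 0, 0, 0, 0, 0.02],
  [0, 0, 0, -0.004, 0, 0, 0],
  [0, 0, 0, -0.004, 0, 0, 0],
  [0, 0, 0, 0, 0, 0, 0],
])

```text
time_s: 11.45
ee_pos: [0.5345, -0.1689, 0.1458]
eef_rot: [-3.141, -0.0, -1.05]
force: [-1.9, 0.5, -0.9]
grip_width: 0.0141
grip_force: 15.0
```

```bash
python3 s.py
```

```text
[ 0.5345 -0.1689  0.1458] [-3.141 -0.    -1.05 ] q6 2.249 F [-1.89  0.5  -0.86] M [0.215 0.398 0.036] 0.014066162328464492 14.990599304437637 11.45
```

Rising 0.4 mm didn't increase the downward pull, so it may be free. I'll probe a little higher.

Request:
move_arm([
  [0, 0, 0, -0.005, 0, 0, 0],
  [0, 0, 0, -0.005, 0, 0, 0],
  [0, 0, 0, 0, 0, 0, 0],
  [0, 0, 0, 0, 0, 0, 0],
])

```text
time_s: 11.85
ee_pos: [0.5347, -0.169, 0.1465]
eef_rot: [-3.141, -0.001, -1.05]
force: [-0.4, -1.8, 1.8]
grip_width: 0.0139
grip_force: 15.0
```

```bash
python3 s.py
```

```text
[ 0.5347 -0.169   0.1465] [-3.141e+00 -1.000e-03 -1.050e+00] q6 2.25 F [-0.37 -1.85  1.77] M [-0.112 -0.003 -0.06 ] 0.01393097359794064 14.99297171831131 11.85
```

Request:
move_arm([
  [0, 0, 0, 0, 0, 0, 0.02],
  [0, 0, 0, 0, 0, 0, 0.02],
  [0, 0, 0, -0.01, 0, 0, 0],
  [0, 0, 0, -0.01, 0, 0, 0],
  [0, 0, 0, -0.01, 0, 0, 0],
  [0, 0, 0, 0, 0, 0, 0],
])

```text
time_s: 12.45
ee_pos: [0.5345, -0.1689, 0.1478]
eef_rot: [-3.141, -0.0, -1.09]
force: [1.8, -2.3, 0.3]
grip_width: 0.0139
grip_force: 15.0
```

```bash
python3 s.py
```

```text
[ 0.5345 -0.1689  0.1478] [-3.141 -0.    -1.09 ] q6 2.29 F [ 1.79 -2.35  0.34] M [-0.208 -0.403 -0.03 ] 0.013895819878781395 14.994016885757446 12.45
```

Request:
move_arm([
  [0, 0, 0, -0.03, 0, 0, 0],
  [0, 0, 0, -0.04, 0, 0, 0],
  [0, 0, 0, -0.04, 0, 0, 0],
  [0, 0, 0, 0, 0, 0, 0],
])

```text
time_s: 12.85
ee_pos: [0.5344, -0.1687, 0.1534]
eef_rot: [-3.142, 0.0, -1.09]
force: [-0.1, 0.3, -1.5]
grip_width: 0.0136
grip_force: 15.0
```

Request:
move_arm([
  [0, 0, 0, -0.1, 0, 0, 0],
  [0, 0, 0, -0.25, 0, 0, 0],
  [0, 0, 0, -0.3, 0, 0, 0],
  [0, 0, 0, -0.3, 0, 0, 0],
  [0, 0, 0, -0.15, 0, 0, 0],
  [0, 0, 0, -0.05, 0, 0, -0.05],
  [0, 0, 0, 0, 0, 0, -0.1],
  [0, 0, 0, 0, 0, 0, -0.14],
  [0, 0, 0, 0, 0, 0, -0.14],
  [0, 0, 0, 0, 0, 0, -0.14],
  [0, 0, 0, 0, 0, 0, -0.14],
  [0, 0, 0, 0, 0, 0, -0.14],
  [0, 0, 0, 0, 0, 0, -0.12],
  [0, 0, 0, 0, 0, 0, -0.08],
  [0, 0, 0, 0, 0, 0, -0.04],
  [0, 0, 0, 0, 0, 0, 0],
], force=20)

```text
time_s: 14.45
ee_pos: [0.5344, -0.1688, 0.211]
eef_rot: [-3.142, -0.0, 0.0]
force: [-0.6, 0.4, -1.0]
grip_width: 0.014
grip_force: 20.0
```

Request:
move_arm([
  [0, 0, -0.1, 0, 0, 0, 0],
  [0, 0, -0.2, 0, 0, 0, 0],
  [0, 0, -0.3, 0, 0, 0, 0],
  [0, 0, -0.45, 0, 0, 0, 0],
  [0, 0, -0.5, 0, 0, 0, 0],
  [0, 0, -0.5, 0, 0, 0, 0],
  [0, 0, -0.5, 0, 0, 0, 0],
  [0, 0, -0.5, 0, 0, 0, 0],
  [0, 0, -0.5, 0, 0, 0, 0],
  [0, 0, -0.5, 0, 0, 0, 0],
  [0, 0, -0.5, 0, 0, 0, 0],
  [0, 0, -0.5, 0, 0, 0, 0],
  [0, 0, -0.5, 0, 0, 0, 0],
  [0, 0, -0.5, 0, 0, 0, 0],
  [0, 0, -0.5, 0, 0, 0, 0],
  [0, 0, -0.4, 0.1, 0, 0, 0],
  [0, 0, -0.25, 0.2, 0, 0, 0],
  [0, 0, -0.1, 0.2, 0, 0, 0],
  [0, 0, 0, 0.1, 0, 0, 0],
  [0, 0, 0, 0, 0, 0, 0],
])

```text
time_s: 16.45
ee_pos: [0.5341, 0.1955, 0.1796]
eef_rot: [3.141, 0.002, -0.001]
force: [0.1, -0.4, -0.7]
grip_width: 0.0138
grip_force: 20.0
```

```bash
python3 s.py; python3 - <<'E'
from h import *
ims=[]
for n in ['wrist','top','side']:
    p=shot(n); ims.append(p['color'])
    for k,z in [('rest',.02),('rest_rim',.03),('refill',.06),('tape',.02),('cap',.12)]:
        for d in ctrl.cut_out(k,p)[:2]: print(n,k,round(d['conf'],2),np.round(d['centre'],1),ray(p,d['centre'],z).round(4),d['mask'].sum())
    if n=='wrist': np.savez('w4.npz',color=p['color'],K=p['K'],distortion=p['distortion'],W=p['W'])
cv2.imwrite('pics/w4.png',cv2.resize(ims[0],(800,600),interpolation=cv2.INTER_CUBIC))
E
```

```text
[0.5341 0.1955 0.1796] [ 3.141e+00  2.000e-03 -1.000e-03] q6 1.858 F [ 0.1  -0.44 -0.66] M [0.019 0.059 0.014] 0.013805045303819092 19.99262809753418 16.45
wrist rest 0.69 [157.3 245.6] [0.5567 0.2059 0.02  ] 4221
wrist rest_rim 0.73 [156.3 246. ] [0.5592 0.2052 0.03  ] 4260
wrist refill 0.68 [ 24.3 252.8] [0.6745 0.1976 0.06  ] 3828
wrist refill 0.64 [208.8 496.6] [ 0.5124 -0.036   0.06  ] 3442
wrist tape 0.58 [286.1 244.2] [0.4052 0.209  0.02  ] 35
wrist cap 0.89 [216.6 253.4] [0.5254 0.1972 0.12  ] 6381
wrist cap 0.68 [187.2 399.1] [0.5487 0.0868 0.12  ] 1763
top rest 0.85 [201.6 167.7] [0.5323 0.1867 0.02  ] 480
top rest_rim 0.8 [200.7 168.6] [0.5323 0.1825 0.03  ] 451
top tape 0.63 [243.8 171.1] [0.4267 0.1785 0.02  ] 117
top cap 0.87 [280.  315.5] [ 0.325  -0.1497  0.12  ] 402
top cap 0.76 [198.9 225.2] [0.5112 0.0375 0.12  ] 308
side rest 0.88 [292.2 226.3] [0.5465 0.2113 0.02  ] 1331
side rest_rim 0.9 [291.9 224.6] [0.5476 0.218  0.03  ] 1250
side rest_rim 0.52 [243.6 233.2] [0.5699 0.0831 0.03  ] 575
side refill 0.72 [260.6 165.3] [0.6905 0.1921 0.06  ] 1488
side tape 0.96 [307.1 279.2] [0.4276 0.219  0.02  ] 702
side cap 0.85 [246.1 233.9] [0.54  0.164 0.12 ] 581
side cap 0.67 [237.6 254.1] [0.5053 0.1305 0.12  ] 283
```

View pics/w4.png

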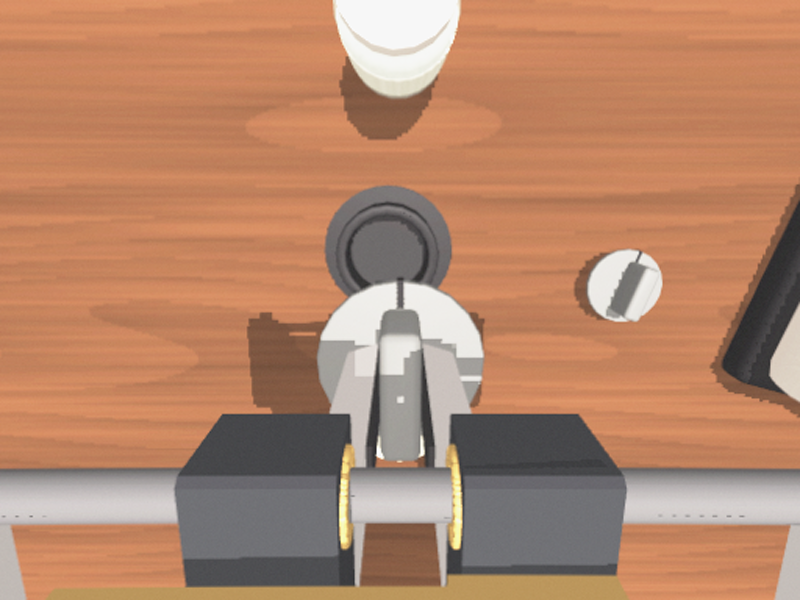

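```bash
python3 - <<'E'
from h import *
p=dict(np.load('w4.npz')); s=1.5625
g=lambda x,y,z: ray(p,(y/s-.3,x/s-.3),z)[:2]
f=[g(*q,.004) for q in [(325,248),(452,248),(388,185)]]
r=[g(*q,.032) for q in [(338,250),(438,250),(388,203)]]
print('flange',f,'centre x',f[2][0]-.045,'y',(f[0][1]+f[1][1])/2,'w',f[0][1]-f[1][1]); print('rim',r,'x',r[2][0]-.034,'y',(r[0][1]+r[1][1])/2,'w',r[0][1]-r[1][1])
# side + top mask based centre: project model outline and compare with mask bbox
from scipy.optimize import least_squares
t=np.linspace(0,2*np.pi,60)
def model(c): return np.vstack([np.c_[c[0]+R_*np.cos(t),c[1]+R_*np.sin(t),0*t+z] for R_,z in [(.045,0),(.045,.004),(.034,.032)]])
for n in ['side']:
    q=shot(n); d=ctrl.cut_out('rest',q)[0]; m=d['mask']; rr,cc=np.where(m); bb=np.array([np.percentile(rr,.1),rr.max(),cc.min(),cc.max()])+[-.5,.5,-.5,.5]; print(d['conf'],bb)
    def res(c): 
        P=proj(q,model(c)); return [P[:,0].max()-bb[1],P[:,1].min()-bb[2],P[:,1].max()-bb[3]]
    o=least_squares(res,[.54,.2]); print(n,o.x,o.fun)
E
```

```text
flange [array([0.55312613, 0.2482016 ]), array([0.55299683, 0.15857811]), array([0.59638887, 0.20342963])] centre x 0.5513888694896733 y 0.20338985410769966 w 0.089623491963816
rim [array([0.55610235, 0.23563925]), array([0.55600814, 0.17058386]), array([0.58612261, 0.20289313])] x 0.5521226106640096 y 0.20311155226293287 w 0.06505539179250014
0.73 [273.5 313.5 204.5 246.5]
side [0.55045204 0.20686798] [ 0.03550017  0.44199863 -0.44621615]
```

Request:
move_arm([
  [0, 0.1, -0.05, 0, 0, 0, 0],
  [0, 0.15, -0.06, 0.1, 0, 0, 0],
  [0, 0.098, -0.05, 0.2, 0, 0, 0],
  [0, 0, 0, 0.3, 0, 0, 0],
  [0, 0, 0, 0.4, 0, 0, 0],
  [0, 0, 0, 0.4, 0, 0, 0],
  [0, 0, 0, 0.3, 0, 0, 0],
  [0, 0, 0, 0.1, 0, 0, 0],
  [0, 0, 0, 0, 0, 0, 0],
  [0, 0, 0, 0, 0, 0, 0],
])

```text
time_s: 18.45
ee_pos: [0.5523, 0.2043, 0.0914]
eef_rot: [-3.141, -0.001, -0.0]
force: [-0.3, -0.8, -1.9]
grip_width: 0.0135
grip_force: 20.0
```

```bash
python3 s.py; python3 - <<'E'
from h import *
p=shot('wrist');q=shot('side')
np.savez('w5.npz',color=p['color'],K=p['K'],distortion=p['distortion'],W=p['W'])
a=cv2.resize(p['color'][90:310,140:370],None,fx=2.6,fy=2.6,interpolation=cv2.INTER_CUBIC); b=cv2.resize(q['color'][225:325,190:260],None,fx=3,fy=3,interpolation=cv2.INTER_CUBIC)
b=np.vstack([b,np.zeros((max(0,a.shape[0]-b.shape[0]),b.shape[1],3),np.uint8)])[:a.shape[0]]
im=np.hstack([a[:b.shape[0]],b]); print(im.shape); cv2.imwrite('pics/w5.png',im[:600,:800])
E
```

```text
[0.5523 0.2043 0.0914] [-3.141e+00 -1.000e-03 -0.000e+00] q6 1.863 F [-0.27 -0.75 -1.88] M [-0.045  0.044  0.038] 0.013532795602534339 19.99264419078827 18.45
(572, 808, 3)
```

View pics/w5.png

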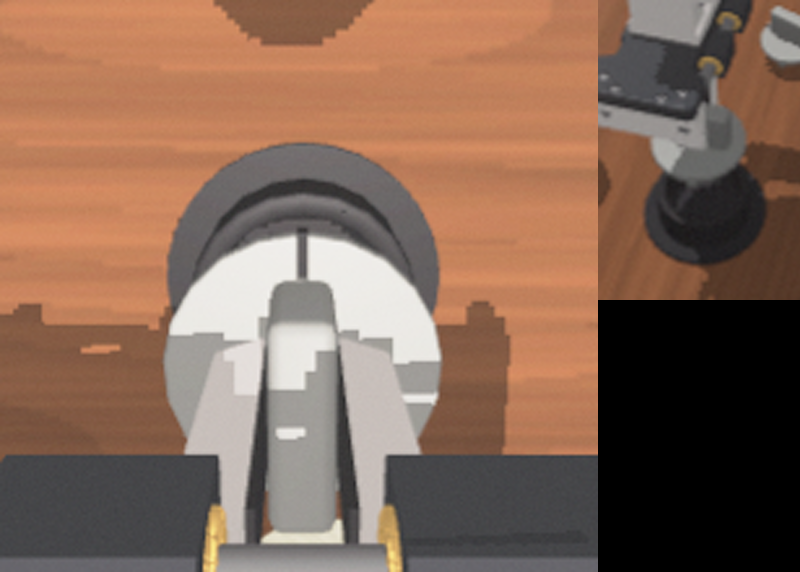

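```bash
python3 - <<'E'
from h import *
p=dict(np.load('w5.npz'))
g=lambda x,y,z: ray(p,(90+y/2.6-.3,140+x/2.6-.3),z)[:2]
print('flange',g(303,143,.004)-[.045,0],'rim',g(303,193,.032)-[.034,0],'disc',g(302,235,.0914-.0045)-[.033,0])
print([g(168,260,.004),g(439,260,.004)],[g(164,365,.0869),g(441,365,.0869)])
E
```

```text
flange [0.5513211  0.20380297] rim [0.55112132 0.20385554] disc [0.55189894 0.20417093]
[array([0.55835211, 0.24788761]), array([0.55827005, 0.15942399])] [array([0.5540601 , 0.23621628]), array([0.55399689, 0.17193794])]
```

Cap and cup are concentric to within 1 mm. I'll descend to just above the rim.

Request:
move_arm([
  [0, -0.01, 0.006, 0.1, 0, 0, 0],
  [0, 0, 0, 0.2, 0, 0, 0],
  [0, 0, 0, 0.2, 0, 0, 0],
  [0, 0, 0, 0.2, 0, 0, 0],
  [0, 0, 0, 0.12, 0, 0, 0],
  [0, 0, 0, 0.05, 0, 0, 0],
  [0, 0, 0, 0, 0, 0, 0],
  [0, 0, 0, 0, 0, 0, 0],
])

```text
time_s: 19.35
ee_pos: [0.5516, 0.2039, 0.0475]
eef_rot: [-3.141, -0.001, -0.0]
force: [-0.2, 0.5, -0.1]
grip_width: 0.0141
grip_force: 20.0
```

Request:
move_arm([
  [0, 0, 0, 0.02, 0, 0, 0],
  [0, 0, 0, 0.02, 0, 0, 0],
  [0, 0, 0, 0.02, 0, 0, 0],
  [0, 0, 0, 0.01, 0, 0, 0],
  [0, 0, 0, 0, 0, 0, 0],
])

```text
time_s: 19.85
ee_pos: [0.5513, 0.2039, 0.0436]
eef_rot: [3.142, 0.0, -0.0]
force: [0.3, 0.5, -0.9]
grip_width: 0.0141
grip_force: 20.0
```

Request:
move_arm([
  [0, 0, 0, 0.008, 0, 0, 0],
  [0, 0, 0, 0.008, 0, 0, 0],
  [0, 0, 0, 0, 0, 0, 0],
])

```text
time_s: 20.15
ee_pos: [0.5515, 0.2038, 0.0434]
eef_rot: [-3.142, -0.0, -0.0]
force: [-2.7, -1.4, 5.0]
grip_width: 0.0136
grip_force: 20.0
```

Request:
move_arm([
  [0.3, 0, 0, 0, 0, 0, 0],
  [0.5, 0, 0, 0, 0, 0, 0],
  [0.5, 0, 0, 0, 0, 0, 0],
  [0.5, 0, 0, 0, 0, 0, 0],
  [0.5, 0, 0, 0, 0, 0, 0],
  [0.5, 0, 0, 0, 0, 0, 0],
  [0.5, 0, 0, -0.1, 0, 0, 0],
  [0.5, 0, 0, -0.3, 0, 0, 0],
  [0.5, 0, 0, -0.5, 0, 0, 0],
  [0.5, 0, 0, -0.5, 0, 0, 0],
  [0.5, 0, 0, -0.5, 0, 0, 0],
  [0.5, 0, 0, -0.4, 0, 0, 0],
  [0.5, 0, 0, -0.2, 0, 0, 0],
  [0.5, 0, 0, 0, 0, 0, 0],
  [0.5, 0, 0, 0, 0, 0, 0],
])

```text
time_s: 21.65
ee_pos: [0.5511, 0.2037, 0.1673]
eef_rot: [3.141, 0.001, -0.0]
force: [-1.0, -0.3, -0.2]
grip_width: 0.0471
grip_force: 0.0
```

```bash
python3 s.py; python3 - <<'E'
from h import *
p=shot('wrist');q=shot('side')
a=cv2.resize(p['color'],(512,384)); b=cv2.resize(q['color'][220:330,160:300],None,fx=2,fy=2,interpolation=cv2.INTER_CUBIC)
b=np.vstack([b,np.zeros((384-b.shape[0],b.shape[1],3),np.uint8)])
cv2.imwrite('pics/w6.png',np.hstack([a,b]))
E
```

```text
[0.5511 0.2037 0.1673] [ 3.141e+00  1.000e-03 -0.000e+00] q6 1.863 F [-0.98 -0.32 -0.24] M [-0.031  0.043  0.001] 0.0471310911450321 0.0 21.65
```

View pics/w6.png

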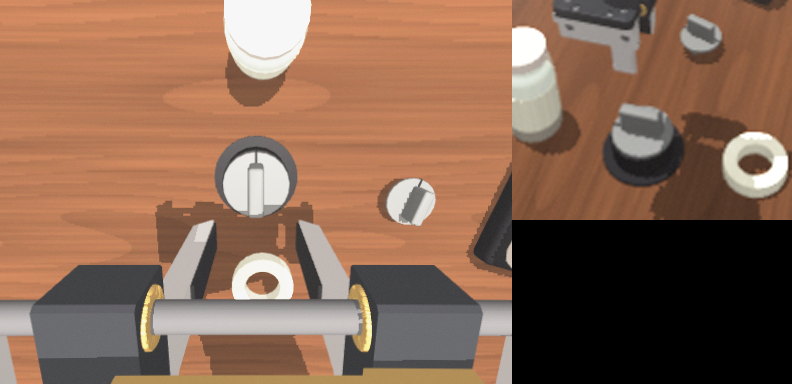

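The cap sits upright and centred on the cup (wrist view 256,183). The jar and tape haven't moved, and the gripper is clear.

```bash
python3 -c "
from station import ctrl
print(ctrl.hand_in())"
```

```text
the job is handed in; nothing more can be done
None
```

The port cap is unscrewed and standing upright in the rest cup with its disc on the rim. The filler cap, jar and tape were left alone, and the job is handed in at about 22 s.

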